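# Clear the engraver's lid and hold it half open

### The job

A carton has been left on the lid of the badge engraver: put it down flat on the sloped shelf of the grey stand. Then lift the lid by its handle and finish holding it still at 45 degrees, half way up, because the lid has no stay and a colleague needs both hands inside; the job ends with you still holding the handle. Drop neither the carton nor the lid, and leave the tape dispenser, jar and screwdriver where they are.

Things in the scene. Friction and masses are not known exactly. Their poses are not given: they have to be found in the camera images.
- engraver: compact badge engraver, fixed: white case 280 x 280 mm with black-framed amber lid. Origin: centre of the underside, on the bench; z up, -x out of its front (robot side). The lid reaches from the front to its hinge at x = +80 mm; behind is fixed housing of equal height. Closed lid: top flat at z = 120 mm; its front skirt (face at x = -148 mm) hangs in front of the case, z 80 to 120 mm.
- lid (a joint): angle of the lid (0.66 kg, give or take 40 %) about its hinge, rad: 0 closed and level, growing as the front edge rises, stop at 1.3. No spring, no stay, hardly any friction: it falls shut from every angle when let go. Lifting it at the handle takes 2 to 5 N.
- lid_hinge (a point): point on the lid's hinge axis, at mid width, 112 mm above the bench. Its axes turn with the lid and, with the lid closed, are the engraver's; the hinge axis is y.
- lid_handle (a point): steel bow handle on the middle of the lid's front skirt: level round bar, 12 mm thick, 120 mm long along its y, legs at both ends. Origin: middle of the bar; with lid closed 100 mm above the bench, 273 mm in front of the hinge axis, 12 mm below it. Axes turn with the lid; closed: z up, +x to the skirt, 45 mm away (39 mm free gap, open above and below). The bar can turn between the fingers.
- carton: brown cardboard carton with white paper tape along its top, closed, rigid, 85 (x) x 55 (y) x 40 (z) mm, 0.14 to 0.28 kg; starts lying flat on the engraver's lid. Origin: centre of its underside, z up.
- stand: grey sheet-steel stand, fixed, 130 mm deep (x) and 180 mm wide (y), carrying one sloped shelf. Origin on the bench under its centre, z up, the low edge of the shelf at its -x side. Found to the left or to the right of the engraver.
- shelf: sloped shelf plate of the stand, fixed, 120 mm (x) by 180 mm (y). Origin: middle of its upper face, 105 mm above the bench; z is the face's normal, tilted 0.35 rad (20 degrees) from vertical towards the stand's -x; x points up the slope, y is level. A lip 4 mm thick stands 12 mm high along the low edge (inner face at x = -56 mm); other sides open. Cardboard does not slide on it.
- dispenser: blue desktop tape dispenser, 190 x 70 mm and about 100 mm high with its green roll, 0.9 kg, loose; bystander. Origin at the centre of its underside. Stands on the side of the engraver away from the stand.
- jar: glass jar with aluminium lid, 64 mm diameter, 85 mm high, loose; bystander. Origin at the centre of its underside.
- screwdriver: screwdriver with red handle, 180 mm long along x, lying on the bench, loose; bystander. Origin under its middle.
Not all that is in view belongs to the job. Of the things shaped like the carton, the brown one is meant.

How it is judged:
By the outcome, as a careful person would: the job done as asked, in the order asked, and still so for the second after the job is handed in, while the arm keeps its last pose, push and grip.
It also fails if it takes over 58 s, if anything falls off the work surface, if the arm or the gripper's body presses on something with over 40 N, if the wrist force passes 120 N, or if a joint passes its speed limit or range.

### The arm

A 6-joint arm with a two-finger parallel gripper is mounted at the origin on the work surface. World frame = base frame: x ahead of the robot, y to its left, z up, the work surface at z = 0. Lengths are in m, angles in rad, forces in N, time in s.
With the tool pointing down it reaches from about 0.375 to 0.925 m from the base axis. Payload 5.7 kg.
Tool frame: the origin (TCP) lies between the finger pads; the fingertips stand 11 mm ahead of it and the grasp point (between the pads) lies 8 mm behind it; z points along the fingers, y is the direction in which the jaws open and shut (so a half turn about z gives the same grasp; the last joint's range is limited). The gripper opens to 88 mm and grips with 3 to 60 N. Pads are 20 mm wide; open, the fingers measure 115 mm over their backs; the gripper's body (75 mm by 178 mm) begins 61 mm behind the grasp point.
Start: joints at [1.178, 0.359, 1.51, -0, 1.272, -0.115], TCP at [0.165, 0.577, 0.234] pointing down, gripper open.
Joint ranges: [-2.97, 2.97], [-1.01, 2.36], [0.21, 2.38], [-0.96, 4.11], [0.2, 2.71], [-2.98, 2.98]. Speed limits (rad/s): [2.39, 2.39, 3.14, 3.14, 3.14, 3.14].

### API

Orientations are given as a unit quaternion [w, x, y, z].
In Python, from bench import monitor, snapshot, finish_job gives the robot as it stands.
- The arm moves only by the shell command python3 -m inch 'ROWS' [FORCE]. ROWS is JSON, a list that holds one entry, the list of rows, each a list of 7 numbers: the turn, a rotation vector about the tool's x, y, z in rad, then the shift along the tool's x, y, z in m, then the finger opening in m, from 0 to 0.0878. A call has 1 to 12 rows; each row shifts and turns the pose as measured when the row begins, along the tool's axes as they then stand; what a row does not reach is not made up. A row lasts 1/12 s, in which the tool goes at most 41.7 mm and 7.16 degrees, less where a joint would pass 70% of its speed; a pose out of reach is approached as far as the arm can. A call is refused whole if a number of a shift passes 0.0417 or a number of a turn 0.125, either way. A call with a gripper value outside its range is refused whole. The fingers move at their own pace and stop on an object; FORCE is the grip in N (left out, the last holds). Time passes only in rows, so rows that do not move let the fingers close. It gives the time, the measured TCP pose, the force and the opening at its end, in the units of the state.
- monitor.sense(): the state, without advancing time (a new reading comes with each control period).
- snapshot(name): name is "scene" or "top" or "wrist"; returns a dict with "color" (400x640x3 uint8, red, green, blue), "fx", "fy", "cx", "cy" (pixels), "dist" ([k1, k2, p1, p2, k3] as OpenCV has them; the pictures are not rectified), "rvec" (rotation vector, rad) and "tvec" (3), from world to camera coordinates, as OpenCV has them; the wrist camera has in their place "T_tool_cam" (4x4, takes a point from camera to tool coordinates, whose origin is the TCP and whose axes are the flange's). Camera axes: x right, y down, z forward; pixel columns grow to the right and rows downward; lengths in m; the calibration is good to about 2 mm. A picture is of the moment at which its call begins: read the wrist's pose just before it. There is no depth.
- finish_job(): hands the job in, once; it reports no verdict.
The state is a dict: "t": time; "joints": joint angles; "qd": joint speeds; "joint_efforts": joint torques, N m; "tool_pos": TCP position; "ee_rot": TCP orientation; "contact_force": force on the tool from outside, world axes, zero at the start; "ft_torque": the same for the moment, N m; "gripper_width": opening from 0.0 (shut) to 1.0 (fully open).
Only numpy, scipy, OpenCV 4.12 (cv2) and the standard library are available. Lean on these libraries where they do the work, as an engineer would, in place of code of your own. Each camera call takes 0.05 s, during which the arm holds its last target. There are 200 camera calls.

## Working session

There is one attempt and no reset: what is moved stays moved. The work goes in short steps, Python scripts to look and compute and a shell command to move; the robot and the scene stay as the last step left them, time stands still between calls to the robot, and variables do not carry over. Pictures are saved under pics/ and viewed, about 8 in all and at most 12, crops included, and the job is handed in when it is done.

```bash
ls; mkdir -p pics; python3 - <<'E'
from bench import monitor, snapshot
import cv2,pickle
print(monitor.sense())
for n in("scene","top"):
    s=snapshot(n); pickle.dump(s,open(f"pics/{n}0.pkl","wb")); cv2.imwrite(f"pics/{n}0.png",s["color"][:,:,::-1])
    print(n,{k:v for k,v in s.items() if k!="color"})
E
```

```text
pics
{'t': 0.0, 'joints': array([ 1.17787901e+00,  3.59490969e-01,  1.51141268e+00, -2.21917309e-05,
        1.27249799e+00, -1.15119954e-01]), 'qd': array([-0.00070139, -0.00053876, -0.00089203,  0.00188   , -0.00060447,
        0.00195068]), 'joint_efforts': array([-1.18673037e-03, -5.15365362e+01, -2.70729411e+01,  6.74122106e-02,
        3.46095487e-02, -1.22881825e-04]), 'tool_pos': array([0.16431405, 0.57637354, 0.23282545]), 'ee_rot': array([-2.17032598e-04,  1.38449191e-01,  9.90369125e-01, -8.78132962e-04]), 'contact_force': array([ 0.01297707, -1.00086248,  0.44715509]), 'ft_torque': array([0.02439462, 0.05087494, 0.05330761]), 'gripper_width': 1.0042792041341386}
scene {'fx': 427.7392902475267, 'fy': 427.7392902475267, 'cx': 325.66162676783347, 'cy': 201.91948556954023, 'dist': array([-0.02602413,  0.        ,  0.        ,  0.        ,  0.        ]), 'rvec': array([ 2.17458631,  0.76643636, -0.32613082]), 'tvec': array([-0.47435551, -0.17223463,  1.46097239])}
top {'fx': 404.86387542803004, 'fy': 404.86387542803004, 'cx': 320.4416641517702, 'cy': 190.79988951594976, 'dist': array([0.00903764, 0.        , 0.        , 0.        , 0.        ]), 'rvec': array([ 2.20718832, -2.18167136,  0.05204967]), 'tvec': array([0.00466468, 0.57816118, 1.26727043])}
```

View pics/scene0.png

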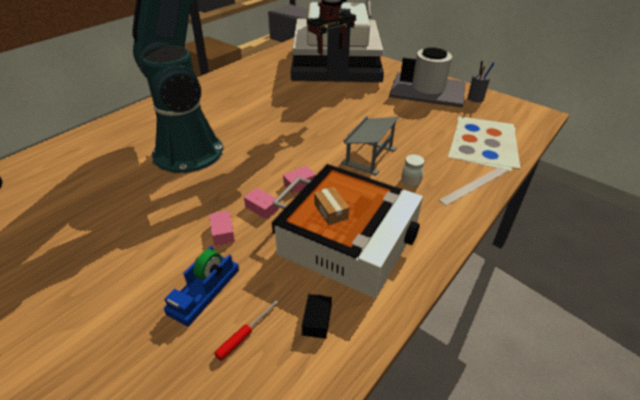

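View pics/top0.png

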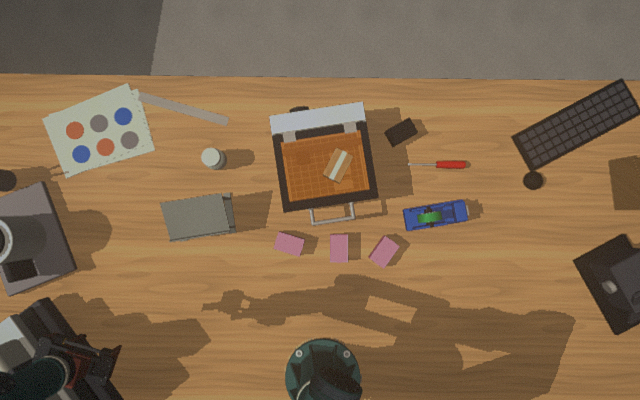

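The scene picture shows the carton on the amber lid at about (332,205), the handle at (290,192) and the stand at (370,132). In the top picture the carton is at (338,165), the handle bar at (333,220), the shelf at (198,217) and the jar at (213,158). Next I enlarge both.

```bash
python3 - <<'E'
import cv2
a=cv2.imread("pics/top0.png")[95:265,150:390]; cv2.imwrite("pics/topc.png",cv2.resize(a,None,fx=3.3,fy=3.3,interpolation=cv2.INTER_CUBIC))
a=cv2.imread("pics/scene0.png")[100:250,240:440]; cv2.imwrite("pics/scenec.png",cv2.resize(a,None,fx=4,fy=4,interpolation=cv2.INTER_CUBIC))
E
```

```text
(no output)
```

View pics/topc.png

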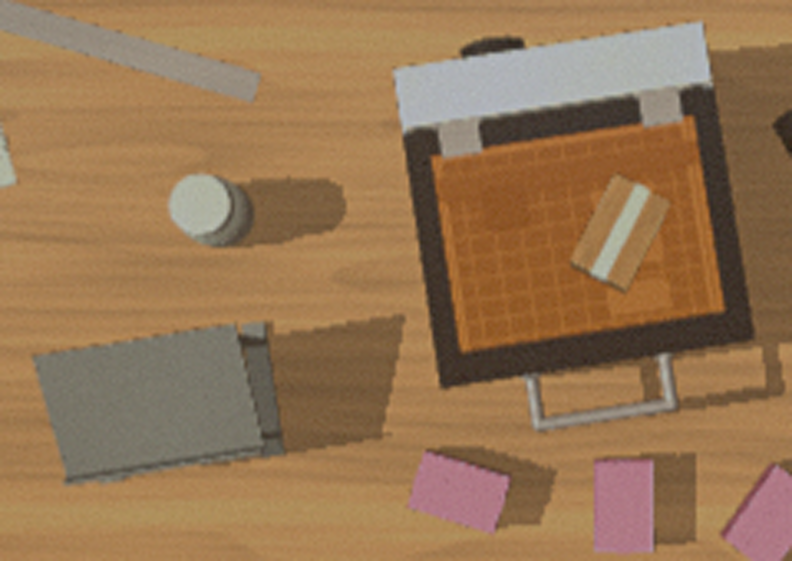

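View pics/scenec.png

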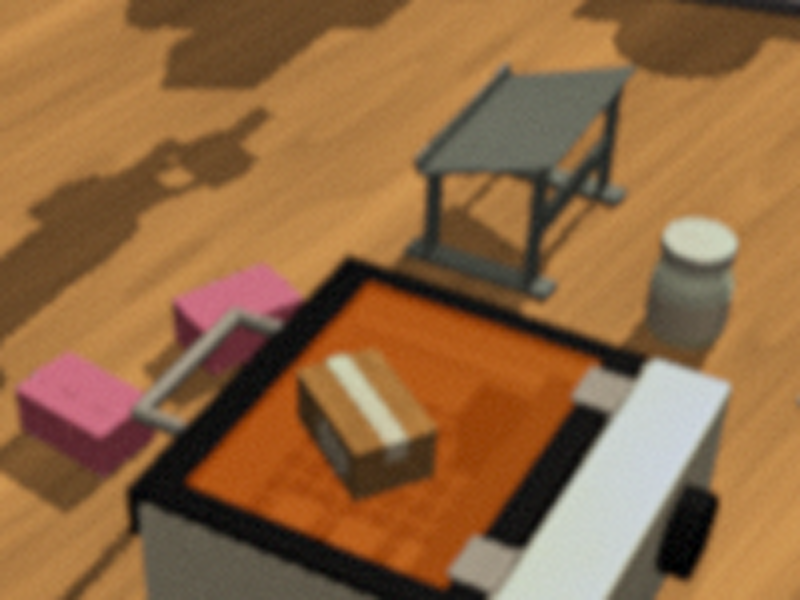

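```bash
cat > h.py <<'E'
import cv2,pickle,numpy as np
from scipy.spatial.transform import Rotation as R
def cam(n):
    s=pickle.load(open(f"pics/{n}.pkl","rb")); K=np.array([[s['fx'],0,s['cx']],[0,s['fy'],s['cy']],[0,0,1]])
    return K,s['dist'],s['rvec'],s['tvec']
def tri(p1,c1,p2,c2):
    f=lambda p,c:cv2.undistortPoints(np.array(p,float).reshape(-1,1,2),c[0],c[1]).reshape(-1,2).T
    P=lambda c:np.c_[cv2.Rodrigues(c[2])[0],c[3]]
    X=cv2.triangulatePoints(P(c1),P(c2),f(p1,c1),f(p2,c2)); return (X[:3]/X[3]).T
def proj(X,c): return cv2.projectPoints(np.array(X,float),c[2],c[3],c[0],c[1])[0].reshape(-1,2)
E
python3 - <<'E'
from h import *
np.set_printoptions(precision=4,suppress=True)
T,S=cam("top0"),cam("scene0")
t=lambda p:(np.array(p)+.5)/3.3-.5+[150,95]
s=lambda p:(np.array(p)+.5)/4-.5+[240,100]
def go(n,a,b):
    X=tri(t(a),T,s(b),S); e=np.abs(proj(X,T)-t(a)).max(1); print(n);print(np.c_[X,e]); return X
c=go("carton",[(617,174),(669,200),(625,291),(571,264)],[(437,433),(357,468),(297,385),(376,350)]);print(c.mean(0))
d=c[0]+c[1]-c[2]-c[3];print("long yaw",np.arctan2(d[1],d[0]),np.linalg.norm(d)/2)
h=go("handle",[(538,425),(672,405)],[(237,315),(143,413)]);print(h.mean(0));d=h[0]-h[1];print("yaw of y-90",np.arctan2(-d[0],d[1]))
go("shelf high+y,high-y,lip+y,lip-y",[(34,354),(237,325),(66,480),(262,455)],[(632,70),(545,172),(507,70),(417,163)])
e=go("lid front +y,-y; rear +y -y",[(442,387),(753,337)],[(350,260),(133,490)]);print(e.mean(0));d=e[0]-e[1];print("yaw",np.arctan2(-d[0],d[1]))
E
```

```text
carton
[[ 0.6954 -0.0324  0.1584  0.4336]
 [ 0.6734 -0.0787  0.1503  0.0139]
 [ 0.5953 -0.041   0.1477  0.2465]
 [ 0.6184  0.0067  0.1578  0.687 ]]
[ 0.6456 -0.0363  0.1536]
long yaw -0.45968013175311423 0.08652465234226558
handle
[[ 0.4785  0.0338  0.1005  0.3832]
 [ 0.4986 -0.0846  0.1003  0.7109]]
[ 0.4885 -0.0254  0.1004]
yaw of y-90 0.16860410109973592
shelf high+y,high-y,lip+y,lip-y
[[0.5339 0.474  0.1233 0.3889]
 [0.5622 0.2976 0.1224 0.1235]
 [0.4228 0.4556 0.0902 0.0698]
 [0.4498 0.2822 0.0913 0.82  ]]
lid front +y,-y; rear +y -y
[[ 0.5115  0.1186  0.1159  0.461 ]
 [ 0.5589 -0.1544  0.1188  0.5331]]
[ 0.5352 -0.0179  0.1174]
yaw 0.17178080866231202
```

The crops agree with each other to under 1 px. That puts the carton at (0.646, -0.036), long-axis yaw -0.46. The handle bar centre is at (0.4885, -0.025, 0.100), engraver yaw about 0.168. The shelf centre is near (0.494, 0.378), yaw about 0.16. First I turn and rise, then travel.

```bash
cat >> h.py <<'E'
def delta(pos,Rt):
    from bench import monitor
    s=monitor.sense(); q=s['ee_rot']; Rc=R.from_quat([q[1],q[2],q[3],q[0]])
    f=lambda v:np.array2string(np.asarray(v),precision=4,suppress_small=True)
    print("t",round(s['t'],2),"pos",f(s['tool_pos']),"F",f(s['contact_force']),"w",round(s['gripper_width']*.0878,4),"j",f(s['joints']))
    print("turn(tool)",f((Rc.inv()*Rt).as_rotvec()),"shift(tool)",f(Rc.inv().apply(np.array(pos)-s['tool_pos'])),"tilted err mm",f((np.array(pos)-s['tool_pos'])*1000))
def frame(yaw_y,tilt=0):
    "tool y along yaw_y level; z down, leaned by tilt outward (tool z towards yaw_y-90)"
    y=np.array([np.cos(yaw_y),np.sin(yaw_y),0]); o=np.array([y[1],-y[0],0])
    z=np.array([0,0,-np.cos(tilt)])+o*np.sin(tilt); return R.from_matrix(np.c_[np.cross(y,z),y,z])
E
python3 -m inch '[[[0,0,0.09,0,0,-0.02,0.0878],[0,0,0.09,0,0,-0.02,0.0878],[0,0,0,0,0,0,0.0878]]]' 
python3 -c "
from h import *
delta([.6456,-.0363,.26],frame(1.111))"
```

```text
t: 0.35
tool_pos: [0.1635, 0.5745, 0.271]
ee_rot: [-0.001, 0.23, 0.973, -0.004]
contact_force: [0.6, 1.3, -0.1]
gripper_width: 0.997
t 0.35 pos [0.1635 0.5745 0.271 ] F [ 0.635   1.3277 -0.0512] w 0.0875 j [ 1.1779  0.3292  1.4601 -0.      1.3611  0.0721]
turn(tool) [-0.0087  0.0006 -0.0052] shift(tool) [-0.7048 -0.3296  0.0143] tilted err mm [ 482.0731 -610.7564  -10.9639]
```

```bash
python3 -m inch '[[[0,0,0,-0.037,-0.0173,0,0.0878],[0,0,0,-0.037,-0.0173,0,0.0878],[0,0,0,-0.037,-0.0173,0,0.0878],[0,0,0,-0.037,-0.0173,0,0.0878],[0,0,0,-0.037,-0.0173,0,0.0878],[0,0,0,-0.037,-0.0173,0,0.0878],[0,0,0,-0.037,-0.0173,0,0.0878],[0,0,0,-0.037,-0.0173,0,0.0878],[0,0,0,-0.037,-0.0173,0,0.0878],[0,0,0,-0.037,-0.0173,0,0.0878],[0,0,0,-0.037,-0.0173,0,0.0878],[0,0,0,-0.037,-0.0173,0,0.0878]]]' >/dev/null
python3 -c "
from h import *
delta([.6456,-.0363,.26],frame(1.111))"
```

```text
t 1.35 pos [0.4725 0.1889 0.2616] F [-0.0666  0.052  -0.8729] w 0.0879 j [ 0.2477  0.2079  1.6556 -0.0046  1.2902 -0.901 ]
turn(tool) [-0.0111 -0.0066  0.039 ] shift(tool) [-0.25   -0.1349  0.0014] tilted err mm [ 173.0832 -225.2047   -1.5951]
```

```bash
python3 -m inch '[[[-0.0015,-0.001,0.006,-0.035,-0.0185,0,0.0878],[-0.0015,-0.001,0.006,-0.035,-0.0185,0,0.0878],[-0.0015,-0.001,0.006,-0.035,-0.0185,0,0.0878],[-0.0015,-0.001,0.006,-0.035,-0.0185,0,0.0878],[-0.0015,-0.001,0.006,-0.035,-0.0185,0,0.0878],[-0.0015,-0.001,0.006,-0.035,-0.0185,0,0.0878],[-0.0015,-0.001,0.006,-0.035,-0.0185,0,0.0878],[0,0,0,0,0,0,0.0878]]]' >/dev/null
python3 - <<'E'
from h import *
delta([.6456,-.0363,.26],frame(1.111))
from bench import monitor,snapshot
st=monitor.sense(); s=snapshot("wrist"); pickle.dump((st,s),open("pics/w1.pkl","wb"))
cv2.imwrite("pics/w1.png",s["color"][:,:,::-1]); print(s["T_tool_cam"])
E
```

```text
t 2.02 pos [ 0.6479 -0.0512  0.2517] F [ 1.0844 -0.2472 -0.3819] w 0.0879 j [-0.1833  0.4189  1.3685 -0.0031  1.3583 -1.3034]
turn(tool) [-0.004  -0.0031  0.0098] shift(tool) [ 0.0086  0.0123 -0.0083] tilted err mm [-2.3256 14.8612  8.3249]
[[ 5.76315536e-05 -9.60245409e-01 -2.79157214e-01  7.70505307e-02]
 [ 9.99999847e-01 -9.83812705e-05  5.44860388e-04  6.10393398e-04]
 [-5.50663528e-04 -2.79157203e-01  9.60245257e-01 -1.51638978e-01]
 [ 0.00000000e+00  0.00000000e+00  0.00000000e+00  1.00000000e+00]]
```

View pics/w1.png

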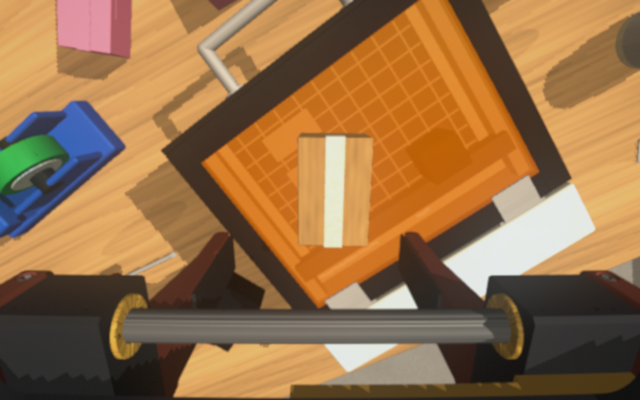

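The wrist view shows the carton top with corners (299,136), (373,138), (369,247) and (299,245), nearly square to the jaws. I triangulate these against the top view.

```bash
cat >> h.py <<'E'
def wcam(f):
    st,s=pickle.load(open(f,"rb")); q=st['ee_rot']; W=np.eye(4); W[:3,:3]=R.from_quat([q[1],q[2],q[3],q[0]]).as_matrix(); W[:3,3]=st['tool_pos']
    M=np.linalg.inv(W@s['T_tool_cam']); K=np.array([[s['fx'],0,s['cx']],[0,s['fy'],s['cy']],[0,0,1]])
    return K,s['dist'],cv2.Rodrigues(M[:3,:3])[0],M[:3,3]
def onplane(p,c,z):
    u=cv2.undistortPoints(np.array(p,float).reshape(-1,1,2),c[0],c[1]).reshape(-1,2)
    Rm=cv2.Rodrigues(c[2])[0]; C=-Rm.T@c[3]; d=np.c_[u,np.ones(len(u))]@Rm; return C+d*((z-C[2])/d[:,2])[:,None]
E
python3 - <<'E'
from h import *
np.set_printoptions(precision=4,suppress=True)
W=wcam("pics/w1.pkl");T=cam("top0");S=cam("scene0")
p=[(299,136),(373,138),(369,247),(299,245)]
tp=(np.array([(571,264),(625,291),(669,200),(617,174)])+.5)/3.3-.5+[150,95]
sp=(np.array([(376,350),(297,385),(357,468),(437,433)])+.5)/4-.5+[240,100]
for n,z in((0,.155),(0,.16)):
    X=onplane(p,W,z); d=X[2]+X[3]-X[0]-X[1]; print(z,X.mean(0),np.arctan2(d[1],d[0]),np.linalg.norm(d)/2,np.linalg.norm(X[0]+X[3]-X[1]-X[2])/2)
# reversed correspondence test
for q,c in((tp,T),(sp,S)):
    for k in range(2):
        o=[[0,1,2,3],[1,0,3,2]][k]; X=tri(p,W,q[o],c); print(k,X.mean(0),np.abs(proj(X,W)-p).max())
E
```

```text
0.155 [ 0.6466 -0.034   0.155 ] -0.4521429569689131 0.08740651938526908 0.055789819074692645
0.16 [ 0.6453 -0.0337  0.16  ] -0.45214295696891355 0.08564820286396807 0.05466752108949277
0 [ 0.6153 -0.0286  0.4062] 39.50927239811392
1 [ 0.644  -0.0366  0.1577] 3.3885454189554594
0 [ 0.6472 -0.0352  0.1581] 32.702469370589085
1 [ 0.6464 -0.0347  0.1532] 1.8421405339742591
```

```bash
python3 -m inch '[[[0,0,0,0.004,0.006,0.0,0.0878],[0,0,0,0.004,0.006,0.0,0.0878],[0,0,0,0,0,0.025,0.0878],[0,0,0,0,0,0.02,0.0878],[0,0,0,0,0,0,0.0878]]]' >/dev/null
python3 -c "
from h import *
delta([.6453,-.035,.138],frame(1.117))"
```

```text
t 2.48 pos [ 0.639  -0.0264  0.2037] F [-0.6433  1.0397 -0.4793] w 0.0878 j [-0.1502  0.4467  1.446   0.0016  1.2599 -1.2796]
turn(tool) [-0.0017 -0.0109  0.0119] shift(tool) [-0.0101 -0.0049  0.0656] tilted err mm [  6.2909  -8.5655 -65.7276]
```

```bash
python3 -m inch '[[[0,-0.005,0.006,-0.005,-0.0025,0.02,0.0878],[0,-0.005,0.006,-0.005,-0.0025,0.02,0.0878],[0,0,0,0,0,0.012,0.0878],[0,0,0,0,0,0,0.0878]]]' >/dev/null
python3 -c "
from h import *
delta([.6453,-.035,.138],frame(1.117))"
```

```text
t 2.82 pos [ 0.643  -0.0269  0.1531] F [-0.9235 -0.4756 -0.2986] w 0.0882 j [-0.1491  0.4963  1.4978  0.0001  1.1486 -1.2759]
turn(tool) [-0.0002 -0.0011  0.0098] shift(tool) [-0.0056 -0.0063  0.0151] tilted err mm [  2.345   -8.1078 -15.124 ]
```

```bash
python3 -m inch '[[[0,0,0.01,-0.006,-0.006,0.006,0.0878],[0,0,0,0,0,0.006,0.0878],[0,0,0,0,0,0,0.0878]]]' >/dev/null
python3 -c "
from h import *
delta([.6453,-.035,.138],frame(1.117))"
```

```text
t 3.07 pos [ 0.6461 -0.0331  0.1429] F [-1.2286 -0.1853 -0.5554] w 0.0878 j [-0.1581  0.5108  1.5006  0.0006  1.1297 -1.2777]
turn(tool) [0.0007 0.0003 0.0024] shift(tool) [-0.0001 -0.0021  0.0049] tilted err mm [-0.8421 -1.9369 -4.8568]
```

```bash
python3 -m inch '[[[0,0,0,0,-0.002,0.0045,0.0878],[0,0,0,0,0,0,0.05],[0,0,0,0,0,0,0.05],[0,0,0,0,0,0,0.05],[0,0,0,0,0,0,0.05],[0,0,0,0,0,0,0.05],[0,0,0,0,0,0,0.05],[0,0,0,0,0,0,0.05]]]' 25
python3 -m inch '[[[0,0,0,0,0,-0.005,0.045],[0,0,0,0,0,-0.02,0.045],[0,0,0,0,0,-0.025,0.045],[0,0,0,0,0,-0.025,0.045],[0,0,0,0,0,0,0.045]]]' 
python3 -c "
from h import *
delta([.494,.378,.26],frame(1.731,.35))"
```

```text
t: 3.73
tool_pos: [0.6469, -0.0358, 0.1407]
ee_rot: [0.002, 0.224, 0.975, 0.001]
contact_force: [-0.2, 0.6, -1.3]
gripper_width: 0.628
t: 4.15
tool_pos: [0.644, -0.0353, 0.2162]
ee_rot: [-0.002, 0.224, 0.975, 0.0]
contact_force: [2.0, 0.4, -1.4]
gripper_width: 0.623
t 4.15 pos [ 0.644  -0.0353  0.2162] F [ 1.9529  0.3819 -1.3938] w 0.0547 j [-0.1622  0.4393  1.4256  0.0008  1.2798 -1.281 ]
turn(tool) [-0.1063 -0.3421 -0.6063] shift(tool) [ 0.3156  0.3062 -0.0429] tilted err mm [-149.9713  413.2587   43.8453]
```

```bash
python3 -m inch '[[[0,0,0,0,0,-0.03,0.045],[-0.0152,-0.0489,-0.0866,0,0,0,0.045],[-0.0152,-0.0489,-0.0866,0,0,0,0.045],[-0.0152,-0.0489,-0.0866,0,0,0,0.045],[-0.0152,-0.0489,-0.0866,0,0,0,0.045],[-0.0152,-0.0489,-0.0866,0,0,0,0.045],[-0.0152,-0.0489,-0.0866,0,0,0,0.045],[-0.0152,-0.0489,-0.0866,0,0,0,0.045],[0,0,0,0,0,0,0.045]]]' >/dev/null
python3 -c "
from h import *
F=frame(1.731,.35)
print(F.as_matrix())
S=np.array([.494,.378,.105]); n=-F.as_matrix()[:,2]
delta(S+n*.12,F)"
```

```text
[[-9.27343871e-01 -1.59519275e-01  3.38506937e-01]
 [-1.49848054e-01  9.87194814e-01  5.46988097e-02]
 [-3.42897807e-01  3.46944695e-18 -9.39372713e-01]]
t 4.9 pos [ 0.6415 -0.0339  0.243 ] F [-0.5323 -0.5086 -1.8549] w 0.0545 j [-0.2429  0.2528  1.7079  0.1885  0.8575 -2.105 ]
turn(tool) [0.0036 0.0104 0.0301] shift(tool) [ 0.1092  0.4337 -0.0174] tilted err mm [-188.1399  405.3375  -25.3136]
```

```bash
python3 -m inch '[[[0,0,0.003,0.009,0.036,-0.001,0.045],[0,0,0.003,0.009,0.036,-0.001,0.045],[0,0,0.003,0.009,0.036,-0.001,0.045],[0,0,0.003,0.009,0.036,-0.001,0.045],[0,0,0.003,0.009,0.036,-0.001,0.045],[0,0,0.003,0.009,0.036,-0.001,0.045],[0,0,0.003,0.009,0.036,-0.001,0.045],[0,0,0.003,0.009,0.036,-0.001,0.045],[0,0,0.003,0.009,0.036,-0.001,0.045],[0,0,0.003,0.009,0.036,-0.001,0.045],[0,0,0,0.009,0.036,0,0.045],[0,0,0,0.003,0.015,0,0.045]]]' >/dev/null
python3 -m inch '[[[0,0,0,0,0,0,0.045],[0,0,0,0,0,0,0.045],[0,0,0,0,0,0,0.045]]]' >/dev/null
python3 -c "
from h import *
F=frame(1.731,.35)
S=np.array([.494,.378,.105]); n=-F.as_matrix()[:,2]
delta(S+n*.12,F)"
```

```text
t 6.15 pos [0.4756 0.3717 0.2111] F [-0.1763 -0.3277 -1.6346] w 0.055 j [ 0.6564  0.2643  1.779  -0.2437  0.81   -0.8713]
turn(tool) [-0.0137 -0.0008 -0.058 ] shift(tool) [ 0.0185  0.002  -0.0138] tilted err mm [-22.192   -0.2372   6.6035]
```

```bash
python3 -m inch '[[[-0.006,0,-0.03,0.009,0.001,-0.006,0.045],[-0.006,0,-0.028,0.008,0.001,-0.006,0.045],[0,0,0,0,0,0,0.045],[0,0,0,0,0,0,0.045]]]' >/dev/null
python3 - <<'E'
from h import *
from bench import monitor,snapshot
F=frame(1.731,.35)
S=np.array([.494,.378,.105]); n=-F.as_matrix()[:,2]
delta(S+n*.12,F)
st=monitor.sense(); s=snapshot("wrist"); pickle.dump((st,s),open("pics/w2.pkl","wb"))
a=s["color"][:,:,::-1]; 
s=snapshot("scene"); b=cv2.resize(s["color"][60:190,310:510,::-1],None,fx=3.2,fy=3.2,interpolation=cv2.INTER_CUBIC)[:,:640]
cv2.imwrite("pics/w2.png",cv2.resize(a,(800,500))); cv2.imwrite("pics/s2.png",b)
E
```

```text
t 6.48 pos [0.4545 0.3667 0.2167] F [ 0.1938 -0.6617 -1.6666] w 0.0556 j [ 0.6686  0.2297  1.8118 -0.2365  0.8101 -0.9227]
turn(tool) [-0.0046 -0.0027 -0.0005] shift(tool) [-0.      0.0048 -0.0011] tilted err mm [-1.1153  4.702   1.0499]
```

View pics/w2.png

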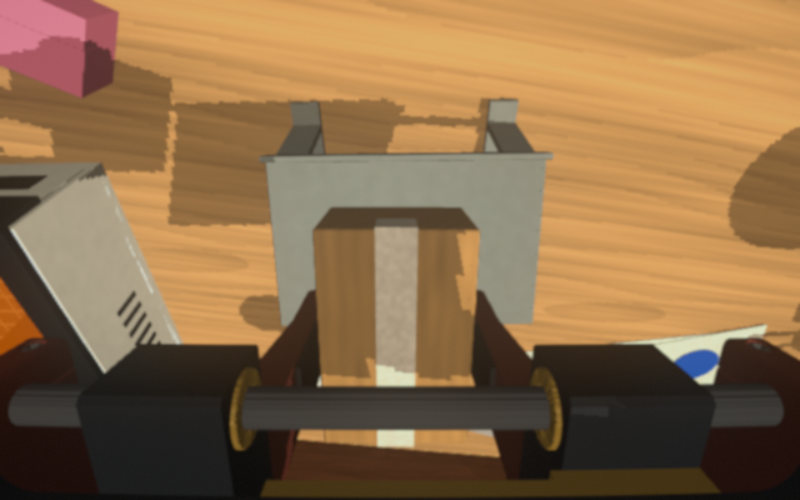

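The wrist view shows the lip running level from (262,155) to (552,154) in the 800-px picture, with the carton square to the shelf. I compare these corners with the shelf model.

```bash
python3 - <<'E'
from h import *
from scipy.optimize import least_squares
np.set_printoptions(precision=4,suppress=True)
W=wcam("pics/w2.pkl");T=cam("top0");S=cam("scene0")
# lip top outer corners, high corners (model, shelf frame)
M=np.array([[-.06,.09,.012],[-.06,-.09,.012],[.06,.09,0],[.06,-.09,0]])
wp=np.array([(551,154),(264,156),(533,322),(281,325)])*.8-.1
wi=[0,1]
tp=(np.array([(66,480),(262,455),(34,354),(237,325)])+.5)/3.3-.5+[150,95]
sp=(np.array([(507,70),(417,163),(632,70),(545,172)])+.5)/4-.5+[240,100]
def pts(v):
    z=R.from_euler('z',v[3])*R.from_euler('y',-v[4]); return z.apply(M)+v[:3]
f=lambda v:np.r_[(proj(pts(v),W)-wp)[wi].ravel()*.5,(proj(pts(v),T)-tp).ravel(),(proj(pts(v),S)-sp).ravel()]
r=least_squares(f,[.494,.378,.105,.16,.35]);print(r.x,r.fun)
v=r.x.copy();v[2]=.105;v[4]=.35
g=lambda u:f([u[0],u[1],.105,u[2],.35]); r=least_squares(g,[.494,.378,.16]);print(r.x,r.fun)
E
```

```text
[0.4946 0.3798 0.1001 0.1565 0.3784] [-0.6763 -0.0172 -0.8362 -1.2498 -1.1115  0.5927 -0.2364 -0.6626 -0.7665
 -0.2213 -0.5933 -0.4084  0.2672 -0.2999 -1.256   0.6808  1.3518  0.0103
  0.9286 -0.0753]
[0.4939 0.3787 0.1564] [ 0.0831  1.0462 -2.8034 -0.2042 -1.5608  1.0856 -0.3469 -0.2133 -0.8527
 -0.2224 -0.5034 -0.4282 -0.0029 -1.9478 -1.6361 -1.0342  1.2963 -0.7543
  0.815  -0.8591]
```

```bash
python3 -m inch '[[[0,0,0,-0.002,0.005,0.02,0.045],[0,0,0,0,0,0.025,0.045],[0,0,0,0,0,0.025,0.045],[0,0,0,0,0,0.01,0.045],[0,0,0,0,0,0,0.045],[0,0,0,0,0,0,0.045]]]' >/dev/null
python3 -c "
from h import *
F=frame(1.728,.35)
S=np.array([.494,.379,.105]); n=-F.as_matrix()[:,2];x=-F.as_matrix()[:,0]
delta(S+n*.0207+x*.003,F)"
```

```text
t 7.08 pos [0.4875 0.3766 0.1432] F [ 0.05   -0.0686 -2.2661] w 0.0548 j [ 0.6442  0.3664  1.8357 -0.2761  0.643  -0.884 ]
turn(tool) [-0.0014  0.004  -0.0027] shift(tool) [0.0038 0.0014 0.0175] tilted err mm [  2.3031   1.7251 -17.711 ]
```

```bash
python3 -m inch '[[[0,0.003,0,0.003,0.001,0.007,0.045],[0,0,0,0,0,0.006,0.045],[0,0,0,0,0,0,0.045]]]' |tail -3
python3 -m inch '[[[0,0,0,0,0,0.003,0.045],[0,0,0,0,0,0,0.045]]]' |tail -3
python3 -c "
from h import *
F=frame(1.728,.35)
S=np.array([.494,.379,.105]); n=-F.as_matrix()[:,2];x=-F.as_matrix()[:,0]
delta(S+n*.0207+x*.003,F)"
```

```text
ee_rot: [0.175, -0.076, 0.981, 0.014]
contact_force: [0.2, -0.0, -1.7]
gripper_width: 0.624
ee_rot: [0.176, -0.076, 0.981, 0.014]
contact_force: [0.2, 0.1, -2.0]
gripper_width: 0.623
t 7.5 pos [0.4911 0.3791 0.1295] F [ 0.1591  0.1489 -2.0377] w 0.0547 j [ 0.6429  0.391   1.8406 -0.2853  0.6122 -0.8721]
turn(tool) [ 0.0006  0.0051 -0.0035] shift(tool) [ 0.0027 -0.0006  0.0033] tilted err mm [-1.3039 -0.7903 -4.074 ]
```

```bash
python3 -m inch '[[[0,0.005,0,0.002,0,0.002,0.045],[0,0,0,0,0,0.0,0.045]]]' |grep force
python3 -m inch '[[[0,0,0,0,0,0.002,0.045],[0,0,0,0,0,0,0.045]]]' |grep force
python3 -c "
from h import *
F=frame(1.728,.35)
S=np.array([.494,.379,.105]); n=-F.as_matrix()[:,2];x=-F.as_matrix()[:,0]
delta(S+n*.0207+x*.003,F)"
```

```text
contact_force: [-0.6, 0.7, -1.4]
contact_force: [-0.1, -0.1, -1.4]
t 7.83 pos [0.4909 0.3796 0.1266] F [-0.0575 -0.0794 -1.3604] w 0.0549 j [ 0.6422  0.3957  1.8411 -0.2821  0.6087 -0.8745]
turn(tool) [ 0.0017  0.0019 -0.0036] shift(tool) [ 0.0016 -0.0011  0.0006] tilted err mm [-1.089  -1.2305 -1.1386]
```

```bash
for i in 1; do python3 -m inch '[[[0,0,0,0,0,0.002,0.045],[0,0,0,0,0,0.0,0.045]]]' |egrep 'force|pos'; done
python3 -m inch '[[[0,0,0,0,0,0.002,0.045],[0,0,0,0,0,0,0.045]]]' |egrep 'force|pos'
```

```text
tool_pos: [0.4913, 0.3799, 0.1268]
contact_force: [-0.6, 0.6, -2.0]
tool_pos: [0.492, 0.3803, 0.1267]
contact_force: [0.4, 0.2, -1.7]
```

```bash
python3 -m inch '[[[0,0,0,0,0,0.002,0.045],[0,0,0,0,0,0,0.045]]]' |egrep 'force|pos'
```

```text
tool_pos: [0.4927, 0.3806, 0.1265]
contact_force: [-0.1, -0.6, -1.4]
```

```bash
python3 -m inch '[[[0,0,0,0,0,0.003,0.045],[0,0,0,0,0,0.003,0.045]]]' |egrep 'force|pos'
python3 -c "
from h import *
F=frame(1.728,.35)
S=np.array([.494,.379,.105]); n=-F.as_matrix()[:,2];x=-F.as_matrix()[:,0]
delta(S+n*.0207+x*.003,F)
from bench import snapshot
a=snapshot('scene'); pickle.dump(a,open('pics/s3.pkl','wb'))
cv2.imwrite('pics/s3.png',cv2.resize(a['color'][70:190,320:480,::-1],None,fx=4,fy=4,interpolation=cv2.INTER_CUBIC))
"
```

```text
tool_pos: [0.4947, 0.3811, 0.1244]
contact_force: [-17.3, -8.1, 31.1]
t 8.5 pos [0.4947 0.3811 0.1244] F [-17.336   -8.147   31.0841] w 0.0551 j [ 0.641   0.4017  1.8416 -0.2898  0.5945 -0.8671]
turn(tool) [ 0.0042  0.0098 -0.0047] shift(tool) [ 0.0046 -0.002  -0.0028] tilted err mm [-4.9149 -2.7862  1.0239]
```

View pics/s3.png

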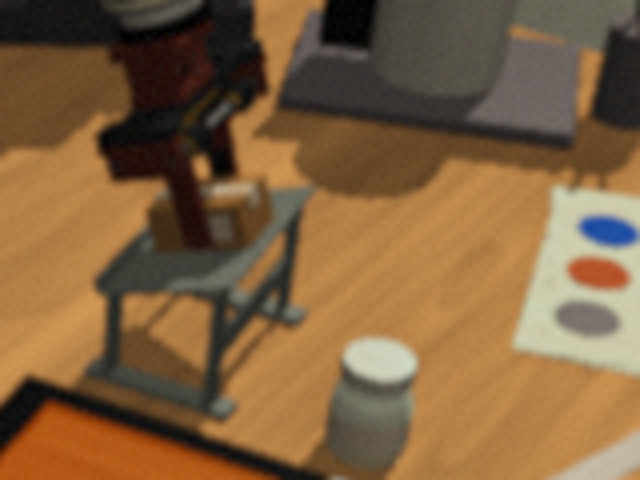

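The carton sits on the shelf with the gripper straddling it, carton at about (210,215) in the crop, and there is contact of about 35 N. I relax the push, open and back off.

```bash
python3 -m inch '[[[0,0,0,0,0,0,0.045],[0,0,0,0,0,0,0.045]]]' |egrep 'force|pos'
python3 -m inch '[[[0,0,0,0,0,0,0.06],[0,0,0,0,0,0,0.07],[0,0,0,0,0,0,0.0878],[0,0,0,0,0,0,0.0878],[0,0,0,0,0,0,0.0878],[0,0,0,0,0,0,0.0878]]]' |egrep 'force|pos|width'

```

```text
tool_pos: [0.495, 0.3813, 0.1251]
contact_force: [-0.2, -0.6, -3.2]
tool_pos: [0.4963, 0.3818, 0.1235]
contact_force: [-0.4, 0.3, 0.0]
gripper_width: 0.99
```

```bash
python3 -m inch '[[[0,0,0,0,0,-0.01,0.0878],[0,0,0,0,0,-0.03,0.0878],[0,0,0,0,0,-0.035,0.0878],[0,0,0,0,0,-0.035,0.0878],[0,0,0,0,0,-0.02,0.0878],[0,0,0,0,0,0,0.0878],[0,0,0,0,0,0,0.0878]]]' |egrep 'force|pos'
python3 -c "
from h import *
from bench import snapshot,monitor
delta([.4885,-.0254,.25],frame(.168))
delta([.4885,-.0254,.25],frame(.168-np.pi))
st=monitor.sense();a=snapshot('wrist'); pickle.dump((st,a),open('pics/w3.pkl','wb'))
t=snapshot('top')['color'][95:265,150:390,::-1]
b=cv2.resize(a['color'][:,:,::-1],(480,300)); t=cv2.resize(t,(480,340),interpolation=cv2.INTER_CUBIC)
cv2.imwrite('pics/c3.png',cv2.resize(np.vstack([b,t])[:640],None,fx=.93,fy=.93))
"
```

```text
tool_pos: [0.4475, 0.3731, 0.2515]
contact_force: [-0.7, 0.1, 0.1]
t 9.8 pos [0.4475 0.3731 0.2515] F [-0.7388  0.0649  0.1051] w 0.0875 j [ 0.6865  0.1834  1.7786 -0.2265  0.8773 -0.9193]
turn(tool) [0.2836 0.2776 1.5383] shift(tool) [ 0.0192 -0.4    -0.0083] tilted err mm [  41.0291 -398.4688   -1.478 ]
t 9.8 pos [0.4475 0.3731 0.2515] F [-0.7388  0.0649  0.1051] w 0.0875 j [ 0.6865  0.1834  1.7786 -0.2265  0.8773 -0.9193]
turn(tool) [-0.2786  0.2848 -1.5666] shift(tool) [ 0.0192 -0.4    -0.0083] tilted err mm [  41.0291 -398.4688   -1.478 ]
```

View pics/c3.png

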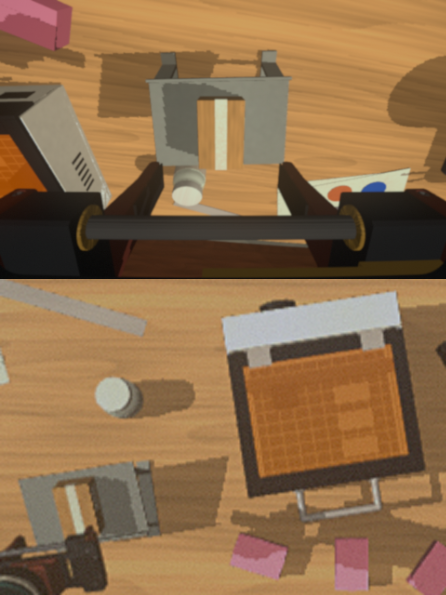

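The carton lies flat on the shelf between the lip and the upper edge, square to it (carton at (220,133), shelf from (150,80) to (285,165)). Now I turn the tool for the handle.

```bash
python3 -m inch '[[[0.0215,0.021,0.1165,0,0,-0.004,0.05],[0.0215,0.021,0.1165,0,0,0,0.05],[0.0215,0.021,0.1165,0,0,0,0.05],[0.0215,0.021,0.1165,0,0,0,0.05],[0.0215,0.021,0.1165,0,0,0,0.05],[0.0215,0.021,0.1165,0,0,0,0.05],[0.0215,0.021,0.1165,0,0,0,0.05],[0.0215,0.021,0.1165,0,0,0,0.05],[0.0215,0.021,0.1165,0,0,0,0.05],[0.0215,0.021,0.1165,0,0,0,0.05],[0.0215,0.021,0.1165,0,0,0,0.05],[0.0215,0.021,0.1165,0,0,0,0.05]]]' >/dev/null
python3 -m inch '[[[0.0215,0.021,0.1165,0,0,0,0.05],[0,0,0,0,0,0,0.05],[0,0,0,0,0,0,0.05]]]' >/dev/null
python3 -c "
from h import *
delta([.4885,-.0254,.22],frame(.168))
"
```

```text
t 11.15 pos [0.4406 0.363  0.2208] F [-0.9035 -0.1344 -0.3908] w 0.05 j [ 0.5685  0.3586  1.5461 -0.0005  1.2926  0.4354]
turn(tool) [-0.0508  0.023  -0.0348] shift(tool) [-0.3912 -0.0038  0.0104] tilted err mm [  47.9046 -388.4137   -0.8373]
```

```bash
python3 -m inch '[[[-0.017,0.008,-0.012,-0.02,0,0,0.05],[-0.017,0.008,-0.012,-0.036,0,0,0.05],[-0.017,0.007,-0.012,-0.036,0,0,0.05],[0,0,0,-0.036,0,0,0.05],[0,0,0,-0.036,0,0,0.05],[0,0,0,-0.036,0,0,0.05],[0,0,0,-0.036,0,0,0.05],[0,0,0,-0.036,0,0,0.05],[0,0,0,-0.036,0,0,0.05],[0,0,0,-0.036,0,0,0.05],[0,0,0,-0.02,0,0,0.05],[0,0,0,-0.008,0,0,0.05]]]' >/dev/null
python3 -m inch '[[[0,0,0,0,0,0,0.05],[0,0,0,0,0,0,0.05]]]' >/dev/null
python3 -c "
from h import *
delta([.4885,-.0254,.19],frame(.168))
"
```

```text
t 12.32 pos [ 0.5064 -0.0169  0.2109] F [ 0.7437  0.0901 -0.5096] w 0.0499 j [-0.1615  0.2527  1.7316 -0.0122  1.1632 -0.3838]
turn(tool) [-0.0094  0.0084  0.0592] shift(tool) [-0.0041 -0.0192  0.0211] tilted err mm [-17.9448  -8.5137 -20.9114]
```

```bash
python3 -m inch '[[[-0.005,0.004,0.03,-0.003,-0.01,0.005,0.05],[-0.004,0.004,0.029,-0.001,-0.008,0.005,0.05],[0,0,0,0,0,0,0.05],[0,0,0,0,0,0,0.05]]]' >/dev/null
python3 -c "
from h import *
from bench import snapshot,monitor
delta([.4885,-.0254,.19],frame(.168))
st=monitor.sense();a=snapshot('wrist'); pickle.dump((st,a),open('pics/w4.pkl','wb'))
cv2.imwrite('pics/w4.png',a['color'][:,:,::-1])
"
```

```text
t 12.65 pos [ 0.4875 -0.0195  0.1996] F [-0.093  0.493  0.115] w 0.0501 j [-0.1829  0.2362  1.7876  0.0016  1.12   -0.3567]
turn(tool) [-0.0016 -0.0021  0.0051] shift(tool) [-0.006   0.      0.0096] tilted err mm [ 1.0132 -5.8563 -9.627 ]
```

View pics/w4.png

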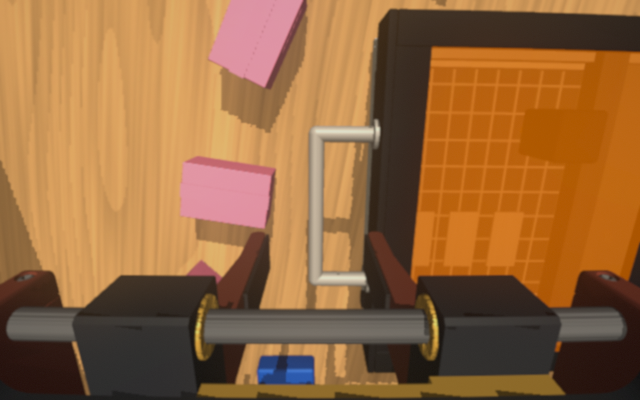

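The bar runs from about (316,133) to (317,279), between the fingers. I locate its centre.

```bash
python3 - <<'E'
from h import *
np.set_printoptions(precision=4,suppress=True)
W=wcam("pics/w4.pkl");T=cam("top0")
p=[(316,133),(317,279)]
X=onplane(p,W,.1);print(X,X.mean(0),np.linalg.norm(X[0]-X[1]));d=X[0]-X[1];print(np.arctan2(-d[0],d[1]))
tp=(np.array([(538,425),(672,405)])+.5)/3.3-.5+[150,95]
print(tri(p,W,tp,T).mean(0))
sp=(np.array([(237,315),(143,413)])+.5)/4-.5+[240,100]
print(tri(p,W,sp,cam("scene0")).mean(0))
E
```

```text
[[ 0.4776  0.0348  0.1   ]
 [ 0.4994 -0.0849  0.1   ]] [ 0.4885 -0.0251  0.1   ] 0.12171222067365656
0.17993120596576048
[ 0.4877 -0.0265  0.0916]
[ 0.4892 -0.0242  0.1002]
```

```bash
python3 -m inch '[[[0,0,0,-0.005,0,0.02,0.036],[0,0,0,0,0,0.02,0.036],[0,0,0,0,0,0.02,0.036],[0,0,0,0,0,0.0,0.036],[0,0,0,0,0,0,0.036]]]' |egrep 'force|pos'
python3 -c "
from h import *
delta([.4885,-.0252,.092],frame(.17))"
```

```text
tool_pos: [0.4918, -0.0214, 0.1404]
contact_force: [0.5, -0.1, 0.6]
t 13.12 pos [ 0.4918 -0.0214  0.1404] F [ 0.4992 -0.1357  0.6069] w 0.0362 j [-0.1854  0.3166  1.851   0.0023  0.9698 -0.3675]
turn(tool) [ 0.0046 -0.0003  0.0108] shift(tool) [-0.0031 -0.0042  0.0484] tilted err mm [ -3.3433  -3.7802 -48.4071]
```

```bash
python3 -m inch '[[[0.004,0,0.01,-0.003,-0.004,0.01,0.036],[0,0,0,0,0,0.015,0.036],[0,0,0,0,0,0,0.036],[0,0,0,0,0,0,0.036]]]' |egrep 'force'
python3 -c "
from h import *
delta([.4885,-.0252,.092],frame(.17))"
```

```text
contact_force: [-0.4, 0.6, 0.9]
t 13.45 pos [ 0.4909 -0.0251  0.1172] F [-0.3819  0.6144  0.8576] w 0.0361 j [-0.1918  0.3495  1.8763  0.0003  0.9108 -0.3636]
turn(tool) [0.0048 0.0016 0.0016] shift(tool) [ 0.0003 -0.0025  0.0252] tilted err mm [ -2.3667  -0.1258 -25.1863]
```

```bash
python3 -m inch '[[[0.004,0,0,0,-0.003,0.012,0.036],[0,0,0,0,0,0.012,0.036],[0,0,0,0,0,0.002,0.036],[0,0,0,0,0,0,0.036]]]' |egrep 'force'
python3 -c "
from h import *
delta([.4885,-.0252,.092],frame(.17))"
```

```text
contact_force: [-0.5, 0.0, -0.7]
t 13.78 pos [ 0.4908 -0.0264  0.0942] F [-0.5247  0.0487 -0.7309] w 0.0361 j [-0.1932  0.3846  1.8987 -0.0019  0.851  -0.3633]
turn(tool) [0.0063 0.0039 0.0013] shift(tool) [ 0.0016 -0.0021  0.0022] tilted err mm [-2.2898  1.1745 -2.2442]
```

Now I close on the bar, giving way sideways since the lid is fixed in x.

```bash
python3 -m inch '[[[0,0,0,0,-0.0025,0.002,0.036],[0,0,0,0,0,0,0.005],[0,0,0,0,0,0,0.005],[0,0,0,0,0,0,0.005],[0,0,0,0,0,0,0.005],[0,0,0,0,0,0,0.005],[0,0,0,0,0,0,0.005],[0,0,0,0,0,0,0.005]]]' 30
python3 -c "
from h import *
delta([.4885,-.0252,.092],frame(.17))"
```

```text
t: 14.45
tool_pos: [0.4882, -0.0275, 0.0949]
ee_rot: [0.004, 0.644, 0.765, 0.001]
contact_force: [-0.0, -0.4, -1.9]
gripper_width: 0.125
t 14.45 pos [ 0.4882 -0.0275  0.0949] F [-0.0174 -0.4295 -1.9489] w 0.0109 j [-0.1958  0.3801  1.9045 -0.0033  0.8483 -0.3652]
turn(tool) [0.0072 0.0054 0.0016] shift(tool) [0.0022 0.0007 0.0029] tilted err mm [ 0.2853  2.309  -2.9493]
```

Gripped at 11 mm, bar thickness 12. Next I set up a lid-angle tracker and lift along the arc in stages.

```bash
cat > lid.py <<'E'
from h import *
from bench import monitor
import sys
u=np.array([np.cos(.17),np.sin(.17),0]); P0=np.array([.4882,-.0275,.0949]); B0=np.array([-.273,-.012])
def D(a): c,s=np.cos(a),np.sin(a); return np.array([B0[0]*c+B0[1]*s-B0[0],-B0[0]*s+B0[1]*c-B0[1]])
def rep(goal):
    s=monitor.sense(); d=s['tool_pos']-P0; v=np.array([d@u,d[2]])+B0
    a=np.arctan2(v[1],-v[0])-np.arctan2(B0[1],-B0[0]); print("lid deg %.2f radial err mm %.1f"%(np.degrees(a),1000*(np.hypot(*v)-np.hypot(*B0))))
    g=D(np.radians(goal)); delta(P0+g[0]*u+[0,0,g[1]],frame(.17))
rep(float(sys.argv[1]))
E
python3 -m inch '[[[0,0,0,0,0.0,-0.004,0.005],[0,0,0,0,0.0,-0.008,0.005],[0,0,0,0,0.001,-0.01,0.005],[0,0,0,0,0.001,-0.01,0.005],[0,0,0,0,0.001,-0.01,0.005],[0,0,0,0,0,0,0.005]]]' 40 |egrep 'force|pos|width'
python3 lid.py 15
```

```text
tool_pos: [0.4897, -0.0273, 0.1394]
contact_force: [-0.6, 0.1, -2.8]
gripper_width: 0.125
lid deg 9.35 radial err mm 0.1
t 14.95 pos [ 0.4897 -0.0273  0.1394] F [-0.6235  0.1487 -2.8403] w 0.011 j [-0.1937  0.3157  1.8558 -0.0047  0.9652 -0.3628]
turn(tool) [0.0032 0.0054 0.0017] shift(tool) [-0.0001  0.0047 -0.0265] tilted err mm [ 4.5774  0.8695 26.5409]
```

```bash
python3 -m inch '[[[0,0,0,0,0.0016,-0.009,0.005],[0,0,0,0,0.0019,-0.01,0.005],[0,0,0,0,0.0022,-0.01,0.005],[0,0,0,0,0.0026,-0.01,0.005],[0,0,0,0,0.003,-0.01,0.005],[0,0,0,0,0.0034,-0.009,0.005],[0,0,0,0,0.0036,-0.009,0.005],[0,0,0,0,0,0,0.005]]]' |egrep 'width'
python3 lid.py 35
```

```text
gripper_width: 0.126
lid deg 24.39 radial err mm 0.9
t 15.62 pos [ 0.5065 -0.0245  0.209 ] F [ 0.1461 -0.1692 -3.4705] w 0.011 j [-0.1801  0.2502  1.7405 -0.0068  1.1476 -0.3492]
turn(tool) [0.001  0.0069 0.0019] shift(tool) [-0.0002  0.024  -0.0446] tilted err mm [23.5339  4.2079 44.6443]
```

```bash
python3 -m inch '[[[0,0.002,0,0,0.0045,-0.009,0.005],[0,0.002,0,0,0.0045,-0.009,0.005],[0,0.001,0,0,0.005,-0.009,0.005],[0,0,0,0,0.005,-0.009,0.005],[0,0,0,0,0.005,-0.0085,0.005],[0,0,0,0,0,0,0.005]]]' |egrep 'width'
python3 lid.py 45
```

```text
gripper_width: 0.127
lid deg 34.62 radial err mm 1.7
t 16.12 pos [ 0.5277 -0.021   0.2531] F [-1.2678 -1.931  -1.787 ] w 0.0111 j [-0.1675  0.2408  1.6333 -0.0045  1.2735 -0.3383]
turn(tool) [-0.0071  0.002   0.0021] shift(tool) [ 0.0001  0.0311 -0.0386] tilted err mm [30.9268  5.5511 38.3849]
```

```bash
python3 -m inch '[[[0,0,0,0,0.006,-0.008,0.005],[0,0,0,0,0.007,-0.0085,0.005],[0,0,0,0,0.007,-0.0085,0.005],[0,0,0,0,0.006,-0.007,0.005],[0,0,0,0,0.002,-0.003,0.005],[0,0,0,0,0,0,0.005],[0,0,0,0,0,0,0.005]]]' |egrep 'width'
python3 lid.py 45
```

```text
gripper_width: 0.126
lid deg 43.19 radial err mm 2.6
t 16.7 pos [ 0.5511 -0.017   0.2867] F [-2.3243 -1.6946 -1.5816] w 0.0111 j [-0.1502  0.2548  1.528  -0.0089  1.3774 -0.321 ]
turn(tool) [-0.0204  0.0024  0.0026] shift(tool) [ 0.0002  0.0076 -0.0049] tilted err mm [7.5418 1.5684 4.7666]
```

```bash
python3 -m inch '[[[0,0,0,0,0.004,-0.004,0.005],[0,0,0,0,0.003,-0.003,0.005],[0,0,0,0,0,0,0.005],[0,0,0,0,0,0,0.005]]]' |egrep 'width'
python3 lid.py 45
python3 - <<'E'
from h import *
from bench import snapshot
for n in("scene","top"):
    s=snapshot(n); pickle.dump(s,open(f"pics/{n}9.pkl","wb"))
    c=s["color"][80:300,230:450] if n=="scene" else s["color"][85:255,190:410]
    cv2.imwrite(f"pics/{n}9.png",cv2.resize(c[:,:,::-1],None,fx=2.7 if n=="scene" else 3.5,fy=2.7 if n=="scene" else 3.5,interpolation=cv2.INTER_CUBIC))
E
```

```text
gripper_width: 0.123
lid deg 44.82 radial err mm 2.8
t 17.03 pos [ 0.5561 -0.0161  0.2927] F [-3.3144 -2.3482 -0.7983] w 0.0108 j [-0.1464  0.2606  1.5051 -0.0102  1.3992 -0.317 ]
turn(tool) [-0.0253  0.0023  0.0024] shift(tool) [0.0003 0.0027 0.0012] tilted err mm [ 2.5496  0.7281 -1.2279]
```

View pics/scene9.png

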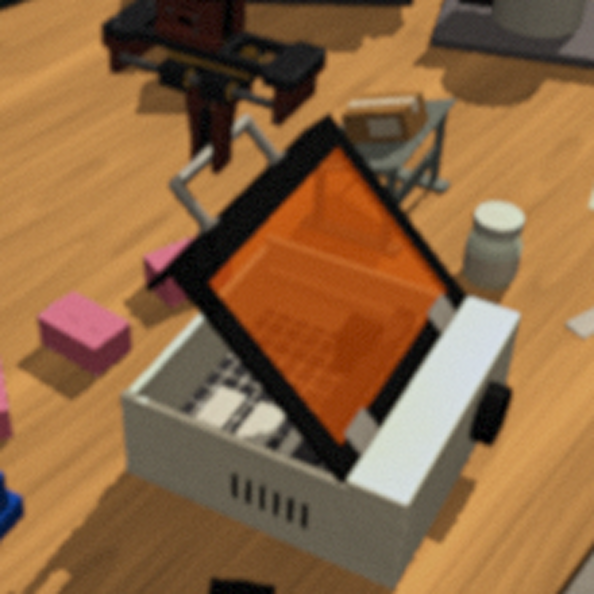

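View pics/top9.png

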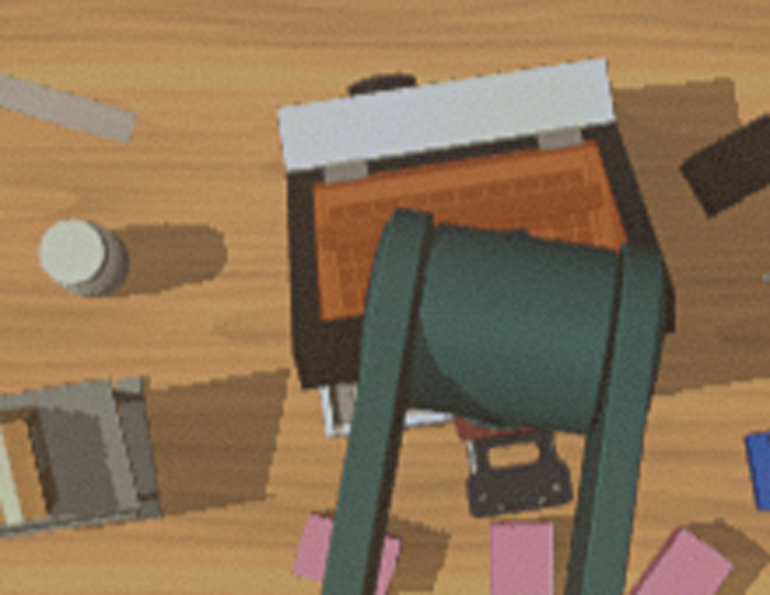

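The lid is about half open and held by the bow, with bar corners at (247,123) and (177,183) in the scene crop. The carton is flat on the stand and the jar has not moved. I check the angle against the picture.

```bash
python3 - <<'E'
from h import *
from scipy.optimize import least_squares
S=cam("scene9");T=cam("top9"); S0=cam("scene0")
Y=.17;u=np.array([np.cos(Y),np.sin(Y),0]);v=np.array([-u[1],u[0],0])
H=np.array([.4885,-.0252,.112])+.273*u
def pt(a,x,y,z): c,s=np.cos(a),np.sin(a); return H+u*(x*c+z*s)+v*y+np.array([0,0,-x*s+z*c])
f=lambda a:proj([pt(a,-.273,.06,-.012),pt(a,-.273,-.06,-.012),pt(a,-.228,.14,.008)],S)
m=(np.array([(247,123),(177,183),(330,118)])+.5)/2.7-.5+[230,80]
# bias of the same points in the closed picture
m0=(np.array([(237,315),(143,413),(350,260)])+.5)/4-.5+[240,100]; b=m0-f(0.)
print("bias px",b.round(1).tolist())
for k in (0,1):
    r=least_squares(lambda a:(f(a[0])+k*b-m).ravel(),[.75]);print(np.degrees(r.x),r.fun.round(1))
for i in range(3): print(i,np.degrees(least_squares(lambda a:(f(a[0])+b-m)[i],[.75]).x))
E
```

```text
bias px [[0.5, -0.1], [1.0, -0.0], [0.8, 1.7]]
[44.1769994] [-0.6 -0.8 -0.5  0.7 -0.4 -2.4]
[43.89702495] [-0.4 -0.7  0.2  0.9  0.1 -0.4]
0 [43.79963857]
1 [44.19192787]
2 [43.61394824]
```

Image says about 44°, kinematics 44.8°, so I nudge up by about 0.6°, pulling in the radial error, and then settle.

```bash
python3 -m inch '[[[0,0,0,0,0.0035,-0.0022,0.005],[0,0,0,0,0,0,0.005],[0,0,0,0,0,0,0.005],[0,0,0,0,0,0,0.005],[0,0,0,0,0,0,0.005],[0,0,0,0,0,0,0.005]]]' |egrep 'width'
python3 lid.py 45.4; python3 -m inch '[[[0,0,0,0,0,0,0.005],[0,0,0,0,0,0,0.005],[0,0,0,0,0,0,0.005],[0,0,0,0,0,0,0.005],[0,0,0,0,0,0,0.005],[0,0,0,0,0,0,0.005]]]' |egrep 'width'; python3 lid.py 45.4
```

```text
gripper_width: 0.121
lid deg 45.20 radial err mm 2.8
t 17.63 pos [ 0.5573 -0.016   0.2941] F [-3.0647 -1.9138 -0.3823] w 0.0106 j [-0.1449  0.264   1.4971 -0.0116  1.4082 -0.3151]
turn(tool) [-0.0299  0.0023  0.0023] shift(tool) [0.0003 0.0027 0.0011] tilted err mm [ 2.6222  0.769  -1.193 ]
gripper_width: 0.126
lid deg 45.17 radial err mm 2.8
t 18.13 pos [ 0.5572 -0.0159  0.294 ] F [-3.5206 -2.5733  0.0072] w 0.011 j [-0.1449  0.264   1.4974 -0.0116  1.4079 -0.3151]
turn(tool) [-0.0299  0.0022  0.0023] shift(tool) [0.0003 0.0028 0.001 ] tilted err mm [ 2.6821  0.7509 -1.0935]
```

```bash
python3 -c "
from bench import finish_job; print(finish_job())"; python3 lid.py 45
```

```text
the job is handed in; nothing more can be done
None
the job is handed in; nothing more can be done
```

I handed the job in at about 18 s of the 58 s allowed, with the gripper still holding the lid handle near 45°. The carton is flat on the stand's sloped shelf, clear of the lip. No verdict was reported.

**Carton:** I gripped it across its 55 mm width and lowered it square to the slope. The push on the shelf peaked at about 36 N through the carton, and I relaxed it before opening the fingers. The wrist, top and last scene pictures showed it lying flat.

**Lid:** I lifted it along its arc with 40 N of grip, and the finger opening stayed at the bar's thickness throughout. It was steady over the last half second.
- **Angle:** the arm's position gave 45.2°. The last picture, taken just before a final nudge of about 0.4°, gave about 44°, so the true angle is probably 44.3° to 45.2°.
- **Disagreement:** the tool ended 2.8 mm further from the hinge than the arc predicts and had turned about 0.03 rad against the vertical. I took this to be the bar shifting slightly in the pads.

**Bystanders:** the jar stood unmoved in the last pictures. I did not re-measure the tape dispenser or the screwdriver, but the arm went nowhere near either.

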